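# Tighten a water filter cap with its key between two walls

### The arm

A 6-joint arm with a two-finger parallel gripper is mounted at the origin on the work surface; the furniture and walls round the work are solid. World frame = base frame: x ahead of the robot, y to its left, z up, the work surface at z = 0. Lengths are in m, angles in degrees, forces in N, time in s.
With the tool pointing down it reaches from about 0.375 to 0.75 m from the base axis. Payload 9 kg.
Tool frame: the origin (TCP) lies where the fingers leave the gripper's body, on its centre line; the fingertips stand 73 mm ahead of it and the grasp point (between the pads) lies 54 mm ahead of it (robot.tip_reach is the distance from the TCP to the fingertips, in m); z points along the fingers, y is the line along which they close (so a half turn about z gives the same grasp; the last joint's range is limited). The gripper opens to 85 mm and grips with 20 to 120 N. Pads are 22 mm wide; open, the fingers measure 114 mm over their backs; the gripper's body (76 mm by 85 mm) begins 54 mm behind the grasp point. The pads swing forward as they close: fully open they stand 13 mm farther back than shut.
Start: joints at [53.302, 5.964, 5.575, 89.605, 0, 77.527], TCP at [0.246, 0.547, 0.304] pointing down, gripper open.
Joint ranges: [-171.21, 171.21], [-48.23, 106.86], [-62.78, 66.21], [-105.2, 120.99], [-86.42, 89.51], [-180, 180]. Speed limits (degrees/s): [127.2, 127.2, 147.25, 180, 180, 180].

### API

Orientations are given as [roll, pitch, yaw] about the fixed x, y, z axes, in that order (R = Rz(yaw) Ry(pitch) Rx(roll)).
In Python, from plant import robot gives the robot as it stands. Calls block until the motion is done:
- robot.move_pose(position, orientation): joint-space move of the TCP to a pose.
- robot.line_to(position, vel=0.15, rotation=None, guard=None): straight line of the TCP; rotation=None keeps the orientation; vel is the mean speed in m/s. With guard (N) it stops when the force on the tool has changed by that much, and returns True; else False.
- robot.goto_joints(angles): joint-space move.
- robot.set_gripper(opening): finger opening in m; the grip force is fixed at half the most; returns when the fingers have stopped.
- robot.pause(seconds).
- robot.ik(position, orientation): joint angles nearest the present ones, or None.
- robot.observe(): the state.
- robot.grab_frame(name): name is "scene" or "top" or "wrist"; returns the picture (480x640x3 uint8, blue, green, red); there is no depth.
- robot.get_calibration(name): a dict with "vertical_fov" (degrees; the focal length in pixels is half the picture's height over the tangent of half this angle, whatever the lens; pixels are square), "cx", "cy" (the principal point, pixels), "rvec" (rotation vector, rad) and "tvec" (3), from world to camera coordinates, as OpenCV has them. Camera axes: x right, y down, z forward; pixel columns grow to the right and rows downward; lengths in m; the calibration is good to about 2 mm. A picture is of the moment at which its call begins: read the wrist's pose just before it. get_calibration takes no time and is no camera call; for the wrist camera it gives the pose at the moment of the call.
A pose or a line that the arm cannot do raises robot.IKError and nothing moves.
- robot.job_done(): hands the job in; it is judged then, once.
The state is a dict: "time": time; "q": joint angles; "qvel": joint speeds; "joint_torque": joint torques, N m; "tool_pos": TCP position; "tcp_rot": TCP orientation; "ft_force": force on the tool from outside, world axes, zero at the start; "torque": the same for the moment, N m; "gripper_width": finger opening in m; "gripper_force": force on a finger pad.
Only numpy, scipy, OpenCV 4.12 (cv2) and the standard library are available. Lean on these libraries where they do the work, as an engineer would, in place of code of your own. Each camera call takes 0.05 s, during which the arm holds its last target. There are 200 camera calls.

### The job

With the filter key, tighten the lugged cap of the water filter clockwise (seen from above) until it is fully home against its stop, its pointer at the mark on the bracket's front. The bracket's side walls allow only a short swing, so lift the key off and reseat it further back for another stroke. Use only the key on the filter, never the fingers, leave the key seated on the cap, and do not disturb the other things on the table.

Things in the scene. Friction and masses are not known exactly. Their poses are not given: they have to be found in the camera images.
- filter_unit: Water filter fixed to the table; origin under its round housing (92 mm across) at table height, z up, open front towards its -x. Steel bracket with two upright side walls, inner faces at y = +-82 mm, 5 mm thick, 76 mm high, from x = -70 to +52 mm; nothing behind or above. On the housing the grey lugged cap; a small dark mark on the base plate in front.
- cap_top (a point): Point on the cap's turning axis (vertical) at the height of its lug tops, 58 mm above the table. Axes as filter_unit. Cap: six equal radial lugs, 9 mm wide, 18 mm high, from the hub (24 mm radius) out to 50 mm, 60 degrees apart; a white rib on the hub points at the mark when home.
- cap (a joint): Turn of the cap, rad, growing clockwise seen from above; starts between -0.2 and 0.14, home stop at 1.92; stays where it is left (friction 0.2 N m). At 0 a lug lies along filter_unit's +x. A gap's middle, where the key fits best, is at key yaw relative to filter_unit = 0.52 - q + any multiple of 1.05 rad; from there a pin travels about 0.3 rad either way before it meets a lug.
- filter_key: Loose aluminium key, 0.22 kg: ring 100 mm outside, 62 inside, 10 thick; below it three pins 18 mm long, 9 thick, 40 mm from the axis, at 60, 180, 300 degrees from its +x; arm 18 mm wide along -x out to 95 mm. Origin on the ring's axis at the pins' feet, z up; starts standing on its pins. Seated, origin 18 mm below cap_top; arm swings 0.9 rad either side of filter_unit's -x to the walls.
- key_grip (a point): Centre of the key's upright black grip block: 20 mm wide (key's y), 28 mm long (key's x), 60 mm high; 80 mm from the ring's axis along the key's -x and 64 mm above the pins' feet; the arm's top is 32 mm below it. Axes as filter_key.
- tape_roll: Bystander: roll of tan masking tape, 104 mm across, 25 mm high; origin under its centre.
- timer: Bystander: white kitchen timer with a red dial, 66 mm across, 46 mm high; origin under its centre.
- spanner: Bystander: plain flat open-ended spanner, 150 mm long, that does not fit the cap; origin under its middle.
- ring_cutter: Bystander: steel ring cutter, 63 mm across, 37 mm high; origin under its centre.

How it is judged (in metres and radians):
At the end, for the whole second after the job is handed in: The cap is turned home (joint at least 1.74 rad, within 10 degrees of its stop); the key is left at rest, seated on the cap: its ring's axis within 20 mm of the cap's, its pins at least 10 mm below the lug tops, level within 8 degrees (value of joint cap above 1.74 rad and horizontal distance between filter_key and cap_top below 0.02 m and z of filter_key in the frame of cap_top below -0.01 m and angle between filter_key's own z axis and vertical below 0.15 rad and linear speed of filter_key below 0.03 m/s); the robot touches nothing.
It fails at once if the fingers push on the filter or its cap (contact force between the fingers and filter_unit above 3 N).
It fails at once if a bystander is moved more than 40 mm (distance of any of tape_roll, timer, spanner, ring_cutter from where it was at the start of the episode above 0.04 m).
It also fails if it takes over 54 s, if anything falls off the work surface, if the arm or the gripper's body presses on something with over 40 N, if the wrist force passes 120 N, or if a joint passes its speed limit or range.

## Working session

There is one attempt and no reset: what is moved stays moved. The work goes in short steps, each a Python script; the robot and the scene stay as the last script left them, time stands still between calls to the robot, and variables do not carry over. Pictures are saved under pics/ and viewed, at most 10 in all, crops included, and the job is handed in when it is done.

```bash
ls; mkdir -p pics; python3 - <<'E'
from plant import robot
import cv2
s=robot.observe();print(s['time'],s['tool_pos'],s['tcp_rot'])
for n in("top","scene"):
    f=robot.grab_frame(n);cv2.imwrite(f"pics/{n}0.png",f);print(n,robot.get_calibration(n))
E
```

```text
pics
0.0 [0.24606879 0.54696817 0.30313028] [-1.79926922e+02 -1.63288992e-02  1.55772964e+02]
top {'vertical_fov': 45.34757327392071, 'cx': 306.60324037515414, 'cy': 245.67273588856068, 'rvec': array([ 2.17112127, -2.12903415,  0.16547511]), 'tvec': array([0.3691216 , 0.48403734, 0.90698698])}
scene {'vertical_fov': 49.82596375742646, 'cx': 320.4613317296521, 'cy': 236.44433613499166, 'rvec': array([ 2.30978429, -0.84593309,  0.32187572]), 'tvec': array([-0.10345432,  0.49367173,  0.53617837])}
```

View pics/top0.png

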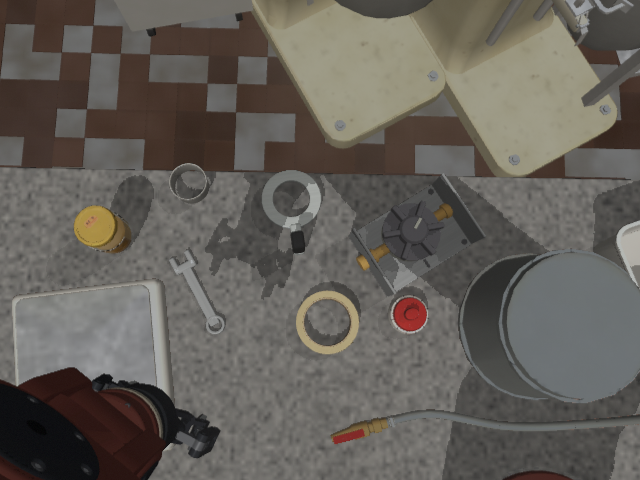

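View pics/scene0.png

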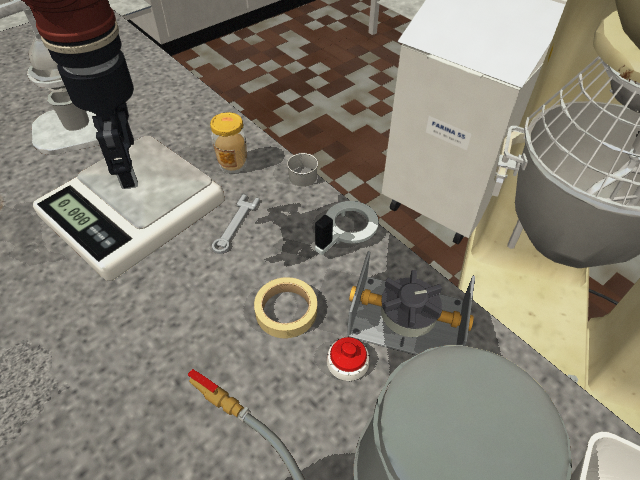

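The top view shows the key's ring at about (292,198) with its grip at (298,240). The cap is at (413,229), and the walls run (352,235)-(393,293) and (443,177)-(483,235). Next I'll zoom in on the filter and key.

```bash
cat > h.py <<'E'
import numpy as np, cv2
from plant import robot
def cal(n):
    c=robot.get_calibration(n);f=240/np.tan(np.radians(c['vertical_fov']/2))
    K=np.array([[f,0,c['cx']],[0,f,c['cy']],[0,0,1.]]);return K,cv2.Rodrigues(np.array(c['rvec']))[0],np.array(c['tvec'])
def ray(n,uv,z,c=None):
    K,R,t=c or cal(n);o=-R.T@t;d=R.T@np.linalg.solve(K,[uv[0],uv[1],1.]);return o+d*(z-o[2])/d[2]
def proj(n,p,c=None):
    K,R,t=c or cal(n);q=K@(R@np.array(p)+t);return q[:2]/q[2]
E
python3 - <<'E'
from h import *
t=cv2.imread('pics/top0.png');s=cv2.imread('pics/scene0.png')
a=cv2.resize(t[165:305,240:490],None,fx=3.2,fy=3.2,interpolation=cv2.INTER_CUBIC)
cv2.imwrite('pics/z1.png',a)
b=cv2.resize(s[180:390,300:490],None,fx=2.8,fy=2.8,interpolation=cv2.INTER_CUBIC)
cv2.imwrite('pics/z2.png',b)
for u,z in[((413,229),.058),((292,198),.028),((298,240),.094),((352,235),.076),((393,293),.076),((443,177),.076),((483,235),.076)]: print(u,ray('top',u,z).round(3))
E
```

```text
(413, 229) [0.504 0.209 0.058]
(292, 198) [0.557 0.404 0.028]
(298, 240) [0.476 0.392 0.094]
(352, 235) [0.489 0.308 0.076]
(393, 293) [0.399 0.244 0.076]
(443, 177) [0.585 0.164 0.076]
(483, 235) [0.493 0.102 0.076]
```

View pics/z1.png

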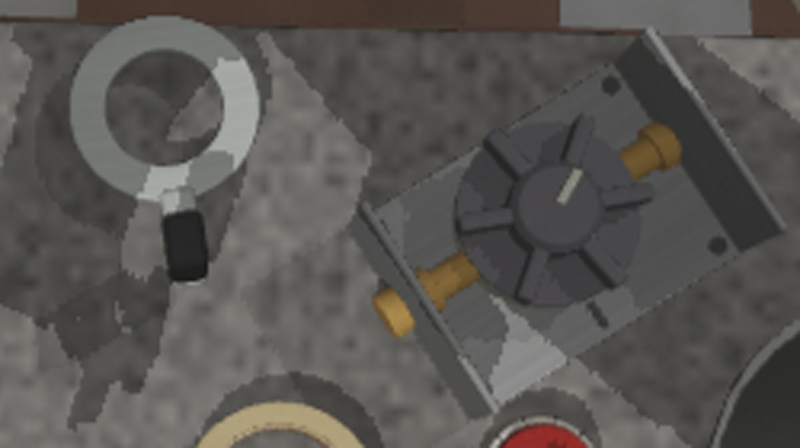

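View pics/z2.png

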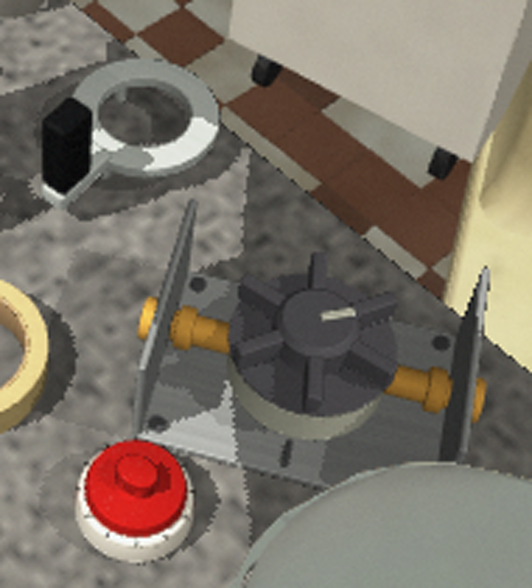

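The zooms put the mark at top-image (426.6,263.4) and the cap's hub at about (414,230). The rib points up-right and the lugs look evenly spread. I'll move over the key and then over the filter for closer wrist views.

```bash
python3 - <<'E'
from h import *
m=ray('top',(426.6,263.4),.004);c=ray('top',(414.1,230),.058)
print('mark',m,'cap',c,'yaw',np.degrees(np.arctan2(*(c-m)[1::-1])))
print('bucket',ray('top',(460,325),0),ray('top',(532,325),0),ray('top',(498,325),.17))
robot.move_pose([.40,.385,.30],[180,0,188]); K1=cal('wrist'); f=robot.grab_frame('wrist');cv2.imwrite('pics/w1.png',f)
np.save('c1.npy',np.array([*K1[0].ravel(),*K1[1].ravel(),*K1[2]]))
robot.move_pose([.40,.18,.32],[180,0,215]); K2=cal('wrist'); g=robot.grab_frame('wrist');cv2.imwrite('pics/w2.png',g)
np.save('c2.npy',np.array([*K2[0].ravel(),*K2[1].ravel(),*K2[2]]))
for k in(K1,K2):print(-k[1].T@k[2],k[1][2])
print(robot.observe()['time'],robot.observe()['q'])
cv2.imwrite('pics/w12.png',cv2.resize(np.hstack([f,g]),(800,300)))
E
```

```text
mark [0.45493034 0.17568286 0.004     ] cap [0.50198169 0.20694151 0.058     ] yaw 33.59815060684606
bucket [0.35322164 0.12022383 0.        ] [ 3.55500088e-01 -1.94998934e-04  0.00000000e+00] [0.35202894 0.1146892  0.17      ]
[0.32189845 0.3738364  0.37088984] [ 0.30074382  0.0417925  -0.95278882]
[0.33547887 0.13543738 0.39098774] [ 0.24938324  0.17422269 -0.95260404]
1.9667 [ 7.17914556e+00 -2.21305990e+01 -1.84412353e+01  9.36825220e+01
  1.72140913e-02 -2.78356098e+01]
```

View pics/w12.png

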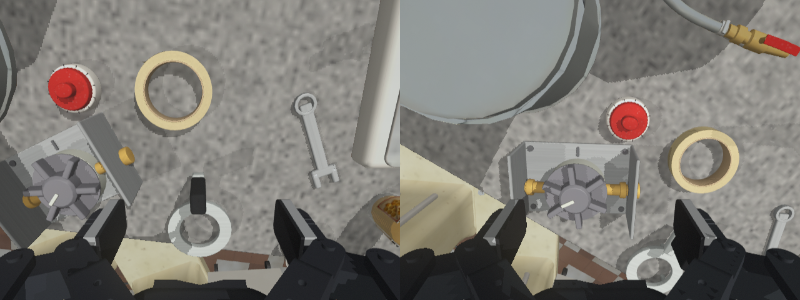

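The wrist views show the key at about (200,215) in the left half and the filter at about (575,195) in the right half, both in halved pixels. I'll crop them enlarged.

```bash
python3 - <<'E'
from h import *
f=cv2.imread('pics/w1.png');g=cv2.imread('pics/w2.png')
# full-res factor 1.6; key ~ (320,345); filter ~ ((575-400)*1.6=280,312)
a=f[270:420,250:390];b=g[215:385,155:395]
a=cv2.resize(a,None,fx=2.5,fy=2.5,interpolation=cv2.INTER_CUBIC);b=cv2.resize(b,None,fx=1.8*1.02,fy=1.8*1.02,interpolation=cv2.INTER_CUBIC)
H=max(a.shape[0],b.shape[0]);P=np.zeros((H,a.shape[1]+b.shape[1],3),np.uint8);P[:a.shape[0],:a.shape[1]]=a;P[:b.shape[0],a.shape[1]:]=b
print(P.shape,a.shape);cv2.imwrite('pics/z3.png',P)
E
```

```text
(375, 791, 3) (375, 350, 3)
```

View pics/z3.png

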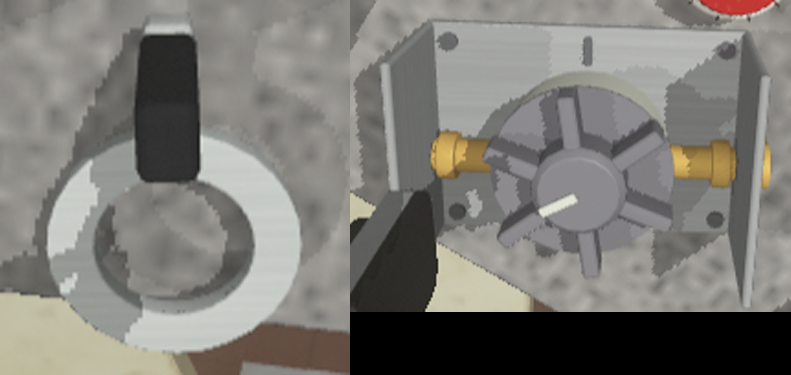

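```bash
python3 - <<'E'
from h import *
L=lambda n:(lambda a:(a[:9].reshape(3,3),a[9:18].reshape(3,3),a[18:]))(np.load(n))
c1,c2=L('c1.npy'),L('c2.npy')
k=lambda x,y,z:ray('',(250+x/2.5,270+y/2.5),z,c1)
w=lambda x,y,z:ray('',(155+(x-350)/1.836,215+y/1.836),z,c2)
le,ri,bo=k(48,243,.028),k(301,243,.028),k(174.5,352,.028)
ring=(le+ri)/2;print('ring',ring,'dia',np.linalg.norm(le-ri),'bottom r',np.linalg.norm(bo-ring))
T=[k(*p,.094) for p in((136,105),(201,105),(199,181),(140,181))];g=np.mean(T,0);print('grip',g,'d',np.linalg.norm((ring-g)[:2]),'sz',[np.linalg.norm(T[i]-T[i-1]).round(3) for i in range(4)],'yaw',np.degrees(np.arctan2(*(ring-g)[1::-1])))
print('nearfacetop', (T[0]+T[1])/2, 'arm end',k(169,17,.03))
P=np.array([w(*p,.058) for p in((566,97),(656,130),(668,222),(591,275),(504,238),(488,158))])[:,:2]
c=P.mean(0);d=P-c;print('cap',c,'r',np.linalg.norm(d,axis=1).round(3));a=np.degrees(np.arctan2(d[:,1],d[:,0]));print('lug ang',a, a%60)
h=[w(*p,.003)[:2] for p in((448,41),(727,51),(458,212),(715,219))];m=w(588,51,.003)[:2]
for u,v in((h[1]-h[0]),(h[3]-h[2]),): print('yaw from y-dir',np.degrees(np.arctan2(v,u))-90)
for u,v in((h[2]-h[0]),(h[3]-h[1]),(c-m)): print('yaw x-dir',np.degrees(np.arctan2(v,u)))
r=w(575,200,.063)[:2]-w(542,213,.063)[:2];print('rib toward',np.degrees(np.arctan2(-r[1],-r[0])),'mark dist',np.linalg.norm(c-m),m,h)
E
```

```text
ring [0.55476157 0.40658972 0.028     ] dia 0.09840553255144675 bottom r 0.05114278531741131
grip [0.47542217 0.39376528 0.094     ] d 0.08036918872493903 sz [np.float64(0.026), np.float64(0.019), np.float64(0.026), np.float64(0.018)] yaw 9.181883845678586
nearfacetop [0.46261374 0.39183841 0.094     ] arm end [0.46045215 0.39138284 0.03      ]
cap [0.5008702  0.20697823] r [0.048 0.049 0.048 0.05  0.048 0.047]
lug ang [-139.51247228  164.44992303  102.01032359   40.5192644   -19.17485682
  -75.6863534 ] [40.48752772 44.44992303 42.01032359 40.5192644  40.82514318 44.3136466 ]
yaw from y-dir 32.848428637843
yaw from y-dir 33.24297383503074
yaw x-dir 33.47005657333562
yaw x-dir 32.830586272023176
yaw x-dir 33.4550097491792
rib toward -31.48500013253071 mark dist 0.053754126491279156 [0.45602211 0.17734455] [array([0.49459969, 0.11238859]), array([0.41285965, 0.23898917]), array([0.58121337, 0.16965187]), array([0.49923663, 0.29472062])]
```

All the checks agree: lug radius is about 49 mm against 50, grip to ring about 80 mm, and filter yaw comes to about 33.2° several ways. The cap angle is about -0.155 rad. Next I'll grasp the key and hover over the cap.

```bash
cat >> h.py <<'E'
C=np.array([.5012,.2070]);FY=33.2;Z0=.129   # TCP height above the pins' feet when gripped
def pose(phi,foot):
    y=np.radians(FY)+phi; p=C-.08*np.array([np.cos(y),np.sin(y)])
    return [p[0],p[1],foot+Z0],[180,0,FY+np.degrees(phi)+180]
def st(t=''):
    s=robot.observe();print(t,'t',round(s['time'],2),'tcp',s['tool_pos'].round(4),'rot',np.round(s['tcp_rot'],1),'F',np.round(s['ft_force'],1),'T',np.round(s['torque'],2),'w',round(s['gripper_width'],4),flush=True)
def arc(a,b,foot,vel=.08,n=None):
    n=n or int(np.ceil(abs(b-a)/.2))
    for ph in np.linspace(a,b,n+1)[1:]:
        p,r=pose(ph,foot);robot.line_to(p,vel=vel,rotation=r)
E
python3 - <<'E'
from h import *
O=[180,0,189.2];g=[.4754,.3938]
robot.move_pose([*g,.25],O);robot.line_to([*g,Z0],vel=.12);st('down')
robot.set_gripper(.015);st('closed')
robot.line_to([*g,.26],vel=.15);st('lift')
p,r=pose(.60,.131);robot.move_pose(p,r);st('over')
f=robot.grab_frame('wrist');cv2.imwrite('pics/w3.png',f)
K,R,t=cal('wrist');q=lambda P:(K@(R@P+t)); 
y=np.radians(FY)+.6
for n,P in(('ringtop',[*C,.131+.028]),('cap',[*C,.058])):
    v=q(np.array(P));print(n,v[:2]/v[2])
E
```

```text
down t 4.07 tcp [0.4759 0.394  0.13  ] rot [ 1.800e+02  1.000e-01 -1.708e+02] F [-0.6  0.   0.4] T [ 0.   -0.02 -0.  ] w 0.0855
closed t 4.67 tcp [0.4754 0.3938 0.1292] rot [ 180.     0.  -170.8] F [-0.5  0.3  0.8] T [-0.04  0.04 -0.05] w 0.0192
lift t 5.7 tcp [0.475  0.3936 0.2587] rot [-1.800e+02 -1.000e-01 -1.708e+02] F [-0.2 -0.1 -1.8] T [-0.05  0.16 -0.01] w 0.0192
over t 7.03 tcp [0.4707 0.1334 0.2598] rot [ 180.     0.  -112.5] F [-0.5 -1.2 -1.4] T [-0.14  0.05 -0.01] w 0.0191
ringtop [318.41514728 434.89166656]
cap [318.74378694 334.44360282]
```

View pics/w3.png

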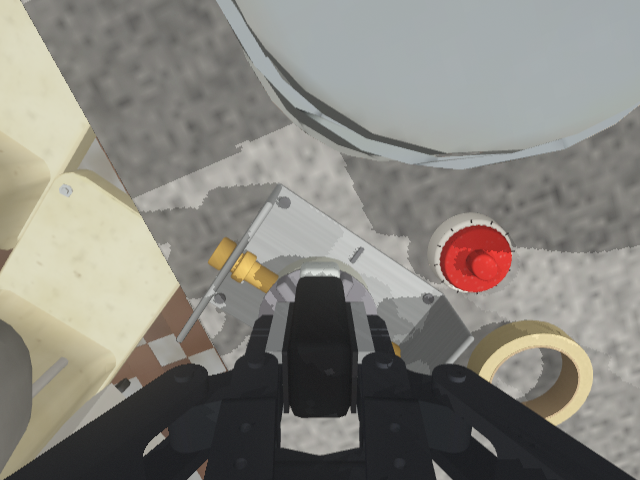

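The grip block is held square between the pads at about (320,345), and the bucket rim is clear. Now I'll seat the key with a guard.

```bash
python3 - <<'E'
from h import *
p,_=pose(.6,.065);robot.line_to(p,vel=.1);st('a')
p,_=pose(.6,.041);h=robot.line_to(p,vel=.04,guard=12);st(f'hit {h}')
E
```

```text
a t 7.89 tcp [0.471  0.1331 0.1946] rot [-180.     0.  -112.4] F [-0.2 -0.5 -2.5] T [-0.09  0.03  0.01] w 0.0193
hit False t 8.64 tcp [0.4707 0.1331 0.17  ] rot [-180.     0.  -112.4] F [ 0.3  0.1 -2.6] T [-0.14 -0.03 -0.04] w 0.0192
```

Seated with no contact. First stroke next.

```bash
python3 - <<'E'
from h import *
for a,b in((.6,.1),(.1,-.4),(-.4,-.8)):
    arc(a,b,.041);st(f'{b}')
E
```

```text
0.1 t 9.59 tcp [0.4394 0.1566 0.1701] rot [-180.     0.  -140.7] F [-0.1  0.4 -2.1] T [-0.1   0.1  -0.02] w 0.0192
-0.4 t 10.54 tcp [0.4227 0.1925 0.17  ] rot [ 180.     0.  -169.4] F [-1.4  2.  -1.2] T [0.45 0.4  0.23] w 0.019
-0.8 t 11.24 tcp [0.4234 0.2244 0.17  ] rot [180.    0.  167.6] F [-0.4  2.9 -2.3] T [0.87 0.26 0.4 ] w 0.0194
```

```bash
python3 - <<'E'
from h import *
arc(-.8,-.62,.041);
p,_=pose(-.62,.085);robot.line_to(p,vel=.1);st('up')
arc(-.62,.55,.085,vel=.1);st('back')
p,_=pose(.55,.065);robot.line_to(p,vel=.08)
p,_=pose(.55,.041);h=robot.line_to(p,vel=.04,guard=12);st(f'hit {h}')
if not h:
  for a,b in((.55,.1),(.1,-.3),(-.3,-.55)):
    arc(a,b,.041);st(f'{b}')
E
```

```text
up t 12.17 tcp [0.4213 0.2103 0.2138] rot [-180.     0.   177.7] F [ 0.2 -0.2 -2.3] T [-0.04  0.15 -0.03] w 0.0189
back t 14.22 tcp [0.4665 0.1351 0.2139] rot [ 180.    -0.  -115.7] F [-0.5  0.2 -2.5] T [-0.1   0.06  0.05] w 0.0191
hit False t 15.37 tcp [0.4671 0.1347 0.17  ] rot [-180.     0.  -115.3] F [ 0.2  0.6 -2.6] T [-0.08  0.05  0.01] w 0.0193
0.1 t 16.27 tcp [0.4395 0.1565 0.1701] rot [-180.     0.  -140.7] F [-0.3  0.1 -1.7] T [-0.09  0.11  0.05] w 0.0193
-0.3 t 16.97 tcp [0.4247 0.1847 0.17  ] rot [-180.     0.  -163.6] F [-0.4  1.1 -2.6] T [0.21 0.33 0.11] w 0.0188
-0.55 t 17.52 tcp [0.4214 0.2046 0.17  ] rot [ 180.     0.  -178.1] F [-1.3  2.6 -1.5] T [0.78 0.4  0.35] w 0.0192
```

Turning against friction. I'll continue in small steps to the stop, watching for a force rise.

```bash
python3 - <<'E'
from h import *
ph=-.55
while ph>-.82:
    arc(ph,ph-.03,.041,vel=.03);ph-=.03
    s=robot.observe();F=np.linalg.norm(s['ft_force'][:2]);print(round(ph,2),s['ft_force'].round(1),s['torque'].round(2))
    if F>9:break
E
```

```text
-0.58 [-1.9  3.8 -1.8] [1.11 0.7  0.47]
-0.61 [-1.6  4.2 -2. ] [1.17 0.61 0.55]
-0.64 [-1.3  4.3 -2.1] [1.25 0.54 0.51]
-0.67 [-4.6  4.5 -0.2] [1.27 1.08 0.94]
-0.7 [-5.1 -2.7  1.3] [-0.52  1.09  1.4 ]
-0.73 [ -8.1 -10.    4.3] [-2.14  1.45  2.37]
```

The force rises at about -0.67, where the stop was predicted at -0.65. I'll relax, release, retreat and look.

```bash
python3 - <<'E'
from h import *
arc(-.73,-.66,.041,vel=.03);st('relax')
p,_=pose(-.66,.0400);robot.line_to(p,vel=.02,guard=8);st('low')
robot.set_gripper(.06);st('open')
p,_=pose(-.66,.15);robot.line_to(p,vel=.12)
robot.move_pose([.34,.30,.32],[180,0,200]);robot.pause(.3);st('away')
f=robot.grab_frame('top');cv2.imwrite('pics/t2.png',f)
g=robot.grab_frame('wrist');cv2.imwrite('pics/w4.png',g);s=robot.grab_frame('scene')
a=cv2.resize(f[165:305,330:500],(510,420),interpolation=cv2.INTER_CUBIC);b=cv2.resize(s[230:370,330:490],(290,254),interpolation=cv2.INTER_CUBIC)
P=np.zeros((420,800,3),np.uint8);P[:,:510]=a;P[:254,510:]=b;cv2.imwrite('pics/z4.png',P)
E
```

```text
relax t 19.35 tcp [0.4214 0.2133 0.17  ] rot [-180.    -0.   175.3] F [-2.8  3.7 -0.5] T [0.72 0.86 0.37] w 0.0192
low t 19.6 tcp [0.4213 0.2135 0.1693] rot [-180.    -0.   175.3] F [-6.2  1.9  2.9] T [0.46 1.09 0.31] w 0.0196
open t 20.07 tcp [0.4216 0.2134 0.1691] rot [-180.     0.   175.4] F [ 0.8 -0.8  0.1] T [0.03 0.03 0.04] w 0.06
away t 22.0 tcp [0.3404 0.2994 0.3195] rot [-180.    -0.  -160.1] F [0.6 0.2 0.5] T [ 0.03 -0.03  0.  ] w 0.0599
```

View pics/z4.png

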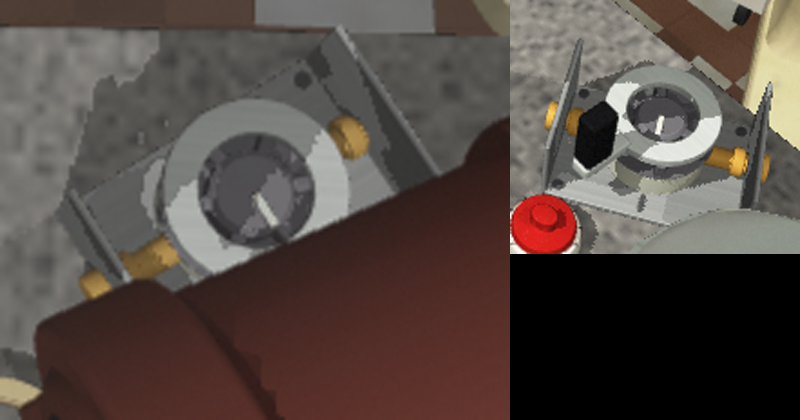

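The key sits level on the cap with the rib pointing at the front. I'll measure the rib's angle from the image.

```bash
python3 - <<'E'
from h import *
A,B=ray('top',(330+258/3,165+197/3),.062),ray('top',(330+278/3,165+232/3),.062)
print('rib top',np.degrees(np.arctan2(*(B-A)[1::-1]))%360,'home',FY+180)
# scene: mark and rib
s=290/160
r=lambda x,y,z:ray('scene',(330+(x-510)/s,230+y/s),z)
A,B=r(661,115,.062),r(659,132,.062);print('rib scene',np.degrees(np.arctan2(*(B-A)[1::-1]))%360, A,B,'mark',r(642,202,.003))
g=cv2.imread('pics/w4.png');p=proj('wrist',[*C,.062]);print(p,proj('wrist',[.456,.177,.003]))
x,y=int(p[0]),int(p[1]);cr=g[max(0,y-90):y+90,max(0,x-120):x+120];print(cr.shape,max(0,x-120),max(0,y-90));cv2.imwrite('pics/z5.png',cv2.resize(cr,None,fx=3,fy=3,interpolation=cv2.INTER_CUBIC))
E
```

```text
rib top 209.33223511355203 home 213.2
rib scene 217.5014867539812 [0.50053932 0.20663676 0.062     ] [0.48648194 0.19584958 0.062     ] mark [0.45682495 0.17692368 0.003     ]
[164.44673811 341.63680807] [166.93393095 264.69211143]
(180, 240, 3) 44 251
```

View pics/z5.png

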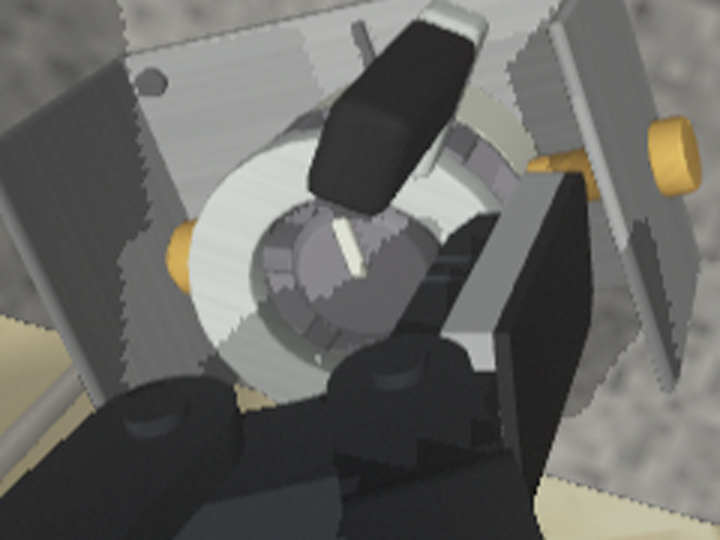

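The rib at (350,245) runs parallel to the mark at (362,42). The two rib measurements average about 213.4° against a home of 213.2°, and the key is seated and level. Handing in.

```bash
python3 -c "
from plant import robot
print(robot.job_done())"
```

```text
the job is handed in; nothing more can be done
None
```

I tightened the cap home in two key strokes, its rib in line with the front mark (about 213° measured from two views, 213.2° expected), left the key seated level on it, and handed the job in after about 22 s; the hand-in call gave no verdict.

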